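Seat the sample cell behind the photometer's push-latch cover

TASK

The sample cell under the photometer's white push-latch cover is not seated. Press the cover so that it pops open by itself, push the cell all the way down into its well, then push the cover shut and press it in until it latches again. Only press and push: do not pull the cell up, leave the other things standing where they are, and finish with the cover latched.

Things in the scene. Friction and masses are not known exactly. Their poses are not given: they have to be found in the camera images.
- photometer: grey benchtop photometer, fixed: 300 mm deep (x), 240 wide (y), flat deck 90 above the bench. Origin: centre of its underside; x points from its front (display, keys; nearer the robot) to its rear, z up. A compartment sinks into the deck from x = -61 to 65 mm, y = -59 to 59 mm, floor 52 mm below the deck; a white push-latch cover closes it
- cover_hinge (a point): point on the cover's hinge axis, at mid-width: 65 mm behind the photometer's origin, 94 mm above the bench. The axis runs along the photometer's y. To close the open cover, push its outer face from behind, near the free edge (2 to 6 N), forward and down past level to its stop, then let go; let go before the stop, it springs open again
- cover_press (a point): ribbed place to press, on the cover's outer face, at mid-width, 102 mm from the hinge. The cover is a white plate 112 mm wide, 12 thick, from 2 to 122 mm in front of the hinge, its mid-plane through the axis; latched, the outer face is level, 10 mm above the deck. The point turns with the cover: z is the outer face's outward normal, -x points to the free edge
- cover (a joint): cover angle, rad: 0 latched and level, 1.45 fully open (near upright, outer face to the rear), -0.052 pushed in to its stop. Sprung push-push latch: from 0, press to the stop (5 mm at the press place, 4 to 5 N) and let go: it springs open in about 2 s and stays. Pushed shut to the same stop and let go, it latches at 0. Each press to the stop opens or latches in turn. It cannot be pulled open
- cell_top (a point): centre of the top of the black cap (30 mm across, 14 tall) of the glass sample cell standing upright in the well in the compartment floor, 23 mm in front of the photometer's origin, at mid-width, 88 mm in front of the hinge. Fully home the cap's top is 30 mm below the deck (60 above the bench). Hidden while the cover is shut
- cell (a joint): height of the cell above fully home, m: 0 home on its stop, starts 0.008 to 0.014; a snug fit: it stays where it is left and needs about 4 N to slide
- spare_cap: loose black screw cap, 30 mm across, 14 mm tall, lying on the front part of the photometer's deck; origin at the centre of its underside. Not part of the job
- spare_cell: loose glass sample cell with black cap, 30 mm across, 60 mm tall, standing on the bench beside the photometer; origin at the centre of its underside. Not part of the job
- beaker: loose clear plastic beaker, 72 mm across, 95 mm tall, standing on the bench beside the photometer; origin at the centre of its underside. Not part of the job
- dropper: loose small white bottle, 36 mm across, 85 mm tall, standing on the bench beside the photometer; origin at the centre of its underside. Not part of the job
- beaker_small: loose small clear beaker, 56 mm across, 65 mm tall, at the side of the bench; origin at the centre of its underside. Not part of the job
- reagent: loose amber bottle, 64 mm across, 130 mm tall, at the side of the bench; origin at the centre of its underside. Not part of the job
- sample_jar: loose clear jar with white lid, 60 mm across, 80 mm tall, at the side of the bench; origin at the centre of its underside. Not part of the job

How it is judged:
On the way, in this order (a step that is already met when the one before it is completed fails the run):
1. the cover has popped fully open while the cell still stands proud (value of joint cover above 1.3 rad and value of joint cell above 0.004 m), for 0.2 s.
2. the cell is pushed home while the cover is open (value of joint cell below 0.002 m and value of joint cover above 0.8 rad), for 0.2 s.
At the end, for the whole second after the job is handed in: the cover is latched shut and at rest within 0.02 rad of level with nothing holding it, and the cell is within 2 mm of fully home (value of joint cover between -0.02 and 0.02 rad and value of joint cell below 0.002 m and velocity of joint cover between -0.05 and 0.05 rad/s); the robot touches nothing.
It fails at once if the cell was pulled up out of its well (value of joint cell above 0.017 m).
It fails at once if one of the loose things around was shifted, lifted or knocked over (distance of any of spare_cap, spare_cell, beaker, dropper, beaker_small, reagent, sample_jar from where it was at the start of the episode above 0.025 m or angle between any of spare_cap, spare_cell, beaker, dropper, beaker_small, reagent, sample_jar's own z axis and vertical above 0.5 rad).
It also fails if it takes over 54 s, if anything falls off the work surface, if the arm or the gripper's body presses on something with over 40 N, if the wrist force passes 120 N, or if a joint passes its speed limit or range.

ROBOT

A 7-joint arm with a two-finger parallel gripper is mounted at the origin on the work surface. World frame = base frame: x ahead of the robot, y to its left, z up, the work surface at z = 0. Lengths are in m, angles in rad, forces in N, time in s.
With the tool pointing down it reaches from about 0.425 to 0.925 m from the base axis. Payload 6.8 kg.
Tool frame: the origin (TCP) lies on the mounting face of the last link; the fingertips stand 173 mm ahead of it and the grasp point (between the pads) lies 155 mm ahead of it; y points along the fingers, x is the direction in which the jaws open and shut, and the axes are right-handed (so a half turn about y gives the same grasp; the last joint's range is limited). The gripper opens to 85 mm and grips with 20 to 120 N. Pads are 22 mm wide; open, the fingers measure 114 mm over their backs; the gripper's body (76 mm by 85 mm) begins 54 mm behind the grasp point. The pads swing forward as they close: fully open they stand 13 mm farther back than shut.
Start: joints at [1.15, 0.477, 0.022, 1.555, -0.011, 1.109, -0.083], TCP at [0.208, -0.642, 0.405] pointing down, gripper open.
Joint ranges: [-2.96, 2.96], [-0.34, 2.1], [-1.41, 1.46], [0.24, 2.44], [-1.37, 4.51], [0.17, 1.92], [-2.96, 2.96]. Speed limits (rad/s): [2.39, 2.39, 3.14, 3.14, 3.14, 3.14, 3.14].

INTERFACE

Orientations are given as a rotation vector (axis times angle).
In Python, from bench import r gives the robot as it stands.
- The arm moves only by the tool step_arm, never from a script. Its arguments are lists of equal length, an entry for each row: "xyz": the shift along the tool's x, y, z scaled (see below), a list of three; "rotation": the turn, a rotation vector about the tool's x, y, z scaled (see below), a list of three. A call has 1 to 20 rows; each row is the pose to reach, as a shift and turn from the pose measured when the call began, along the tool's axes at that moment; what a row does not reach only later rows make up. The controller multiplies each number of a shift by 30 cm and each number of a turn by 90 degrees. A row lasts 1/8 s, in which the tool goes at most 62.5 mm and 10.7 degrees, less where a joint would pass 70% of its speed; a pose out of reach is approached as far as the arm can. A call with a number of a shift or a turn outside -1 to 1 is refused whole. A call with a gripper value outside its range is refused whole. "grip" is the closure, from 0 (fully open) to 1 (shut), set as the call begins (left out, the last holds). The fingers move at their own pace and stop on an object; "force" is the grip in N (left out, the last holds). Time passes only in rows, so rows that repeat a pose let the fingers close. It gives the time, the measured TCP pose, the force and the opening at its end, in the units of the state.
- r.get_obs(): the state, without advancing time (a new reading comes with each control period).
- r.grab_frame(name): name is "scene" or "side" or "wrist"; returns a dict with "pixels" (384x512x3 uint8, red, green, blue), "fx", "fy", "cx", "cy" (pixels), "position" and "attitude" of the camera in the world; the wrist camera has in their place "mount" (4x4, takes a point from camera to tool coordinates, whose origin is the TCP and whose axes are the tool frame's). Camera axes: x right, y down, z forward; pixel columns grow to the right and rows downward; lengths in m; the calibration is good to about 2 mm. The wrist camera is an equidistant fisheye: a pixel r from the principal point sees the ray r / f radians off the axis. A picture is of the moment at which its call begins: read the wrist's pose just before it. There is no depth.
- r.hand_in(): hands the job in, once; it reports no verdict.
The state is a dict: "clock": time; "joints": joint angles; "qvel": joint speeds; "tau": joint torques, N m; "tcp_pos": TCP position; "orientation": TCP orientation; "contact_force": force on the tool from outside, world axes, zero at the start; "moment": the same for the moment, N m; "grip_width": finger opening in m.
Only numpy, scipy, OpenCV 4.12 (cv2) and the standard library are available. Lean on these libraries where they do the work, as an engineer would, in place of code of your own. Each camera call takes 0.05 s, during which the arm holds its last target.

## Working session

There is one attempt and no reset: what is moved stays moved. The work goes in short steps, Python scripts to look and compute and a tool call to move; the robot and the scene stay as the last step left them, time stands still between calls to the robot, and variables do not carry over. Pictures are saved under pics/ and viewed, and the job is handed in when it is done.

Besides the shell and the picture viewer there is one more tool, called after "Emit:" by a JSON object that holds its "method" and its "body", one argument or row to a line. step_arm: Moves the arm, as the interface text tells. Its arguments: {"type":"object","properties":{"xyz":{"type":"array"},"rotation":{"type":"array"},"grip":{"type":"number"},"force":{"type":"number"}},"required":["xyz","rotation"]}

```bash
mkdir -p pics; ls; python3 - <<'E'
from bench import r
import cv2,numpy as np
o=r.get_obs()
print({k:np.round(v,4).tolist() for k,v in o.items()})
for n in ["scene","side","wrist"]:
    f=r.grab_frame(n)
    cv2.imwrite(f"pics/{n}0.png",f["pixels"][:,:,::-1])
    print(n,{k:np.round(v,4).tolist() for k,v in f.items() if k!="pixels"})
E
```

```text
pics
{'clock': 0.0, 'joints': [1.1499, 0.4778, 0.0223, 1.5565, -0.0115, 1.1093, -0.0831], 'qvel': [-0.0003, -0.0004, -0.0005, 0.0008, -0.0006, 0.0001, 0.001], 'tau': [-0.0002, -59.6458, 1.608, -28.12, 0.0125, 0.0092, -0.0], 'tcp_pos': [0.2077, -0.642, 0.4037], 'orientation': [-1.3401, 0.9768, -0.9743], 'contact_force': [-0.0212, 0.383, -0.5964], 'moment': [-0.0213, 0.0031, -0.0014], 'grip_width': 0.0854}
scene {'fx': 354.3268, 'fy': 354.3268, 'cx': 255.4653, 'cy': 195.0833, 'position': [1.1873, 0.0034, 0.957], 'attitude': [-1.807, -1.8591, 0.6545]}
side {'fx': 451.05, 'fy': 451.05, 'cx': 257.3512, 'cy': 191.0937, 'position': [0.1563, 0.9101, 1.1606], 'attitude': [-0.4808, 2.7609, -1.0918]}
wrist {'fx': 297.3186, 'fy': 297.3186, 'cx': 255.9931, 'cy': 187.5243, 'mount': [[1.0, 0.0001, 0.0001, -0.0009], [-0.0, -0.3163, 0.9486, 0.0315], [0.0001, -0.9486, -0.3163, 0.0809], [0.0, 0.0, 0.0, 1.0]]}
```

View pics/scene0.png

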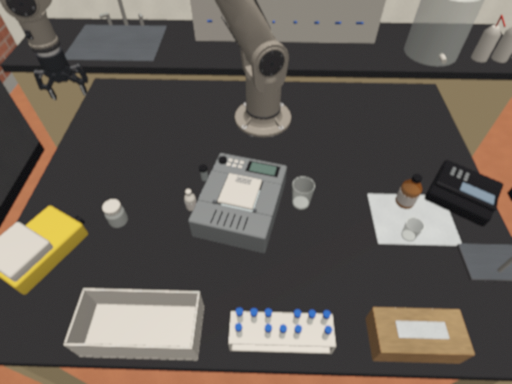

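View pics/side0.png

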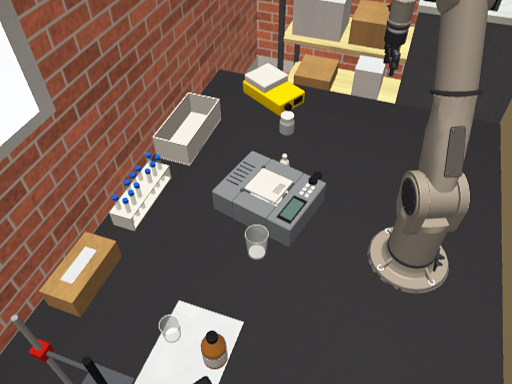

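View pics/wrist0.png

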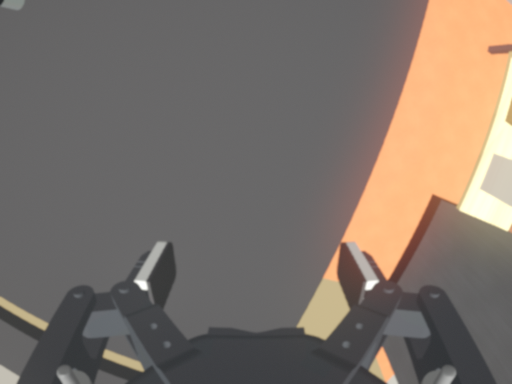

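```bash
python3 - <<'E'
from scipy.spatial.transform import Rotation as R
print(R.from_rotvec([-1.3401, 0.9768, -0.9743]).as_matrix().round(3))
E
```

```text
[[ 0.308 -0.001  0.951]
 [-0.951  0.002  0.308]
 [-0.002 -1.    -0.   ]]
```

```bash
python3 - <<'E'
import cv2
a=cv2.imread("pics/scene0.png")[145:255,180:325]; cv2.imwrite("pics/sc_crop.png",cv2.resize(a,None,fx=5,fy=5,interpolation=2))
a=cv2.imread("pics/side0.png")[140:270,205:335]; cv2.imwrite("pics/si_crop.png",cv2.resize(a,None,fx=4.5,fy=4.5,interpolation=2))
E
```

```text
(no output)
```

View pics/sc_crop.png

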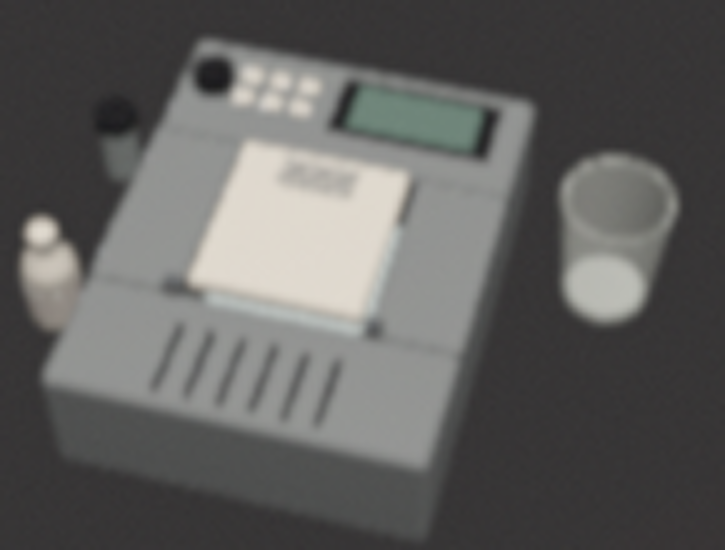

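View pics/si_crop.png

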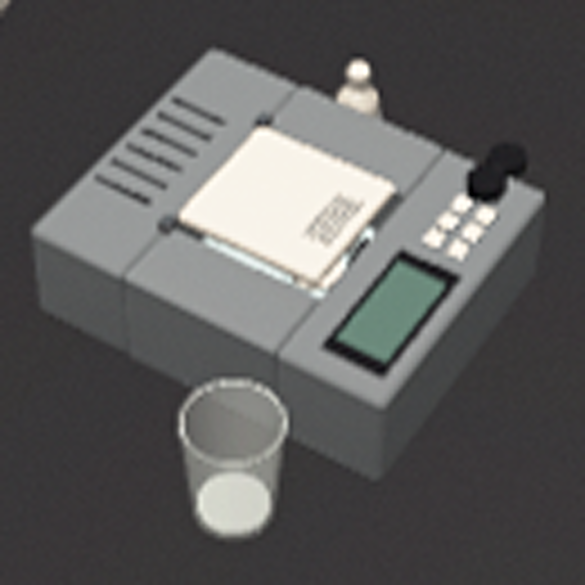

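```bash
cat > h.py <<'E'
import numpy as np
from scipy.spatial.transform import Rotation as R
C={"scene":(354.3268,255.4653,195.0833,[1.1873,0.0034,0.957],[-1.807,-1.8591,0.6545]),
"side":(451.05,257.3512,191.0937,[0.1563,0.9101,1.1606],[-0.4808,2.7609,-1.0918])}
def ray(c,u,v):
    f,cx,cy,p,a=C[c]; d=R.from_rotvec(a).apply([(u-cx)/f,(v-cy)/f,1]); return np.array(p),d/np.linalg.norm(d)
def onz(c,u,v,z):
    p,d=ray(c,u,v); return p+d*(z-p[2])/d[2]
def proj(c,X):
    f,cx,cy,p,a=C[c]; q=R.from_rotvec(a).inv().apply(np.array(X)-p); return [cx+f*q[0]/q[2],cy+f*q[1]/q[2]]
def tri(rays):
    A=np.zeros((3,3));b=np.zeros(3)
    for p,d in rays:
        M=np.eye(3)-np.outer(d,d);A+=M;b+=M@p
    return np.linalg.solve(A,b)
E
python3 - <<'E'
from h import *
sc=lambda x,y:((x+.5)/5-.5+180,(y+.5)/5-.5+145)
si=lambda x,y:((x+.5)/4.5-.5+205,(y+.5)/4.5-.5+140)
# order: FR(front,-y), FL(front,+y), RL(rear,+y), RR
S=[(200,40),(535,103),(428,470),(45,380)]
T=[(545,197),(380,408),(33,233),(212,48)]
loc=np.array([[-.15,-.12],[-.15,.12],[.15,.12],[.15,-.12]])
for nm,c,L in(("scene",sc,S),("side",si,T)):
    P=np.array([onz(nm,*c(*q),.09)[:2] for q in L]); print(nm,P.round(4).tolist())
    m=P.mean(0); z=((P-m)@[1,-1j] if 0 else (P-m)[:,0]+1j*(P-m)[:,1]); l=loc[:,0]+1j*loc[:,1]
    a=np.angle((z*l.conj()).sum()); print(m.round(4),"yaw",a, "scale",abs((z*l.conj()).sum())/(abs(l)**2).sum())
# cover corners at z=.1 : front -y, front +y, rear+y, rear -y
S=[(240,140),(412,170),(365,322),(188,285)]; T=[(400,190),(320,287),(178,212),(262,125)]
for nm,c,L in(("scene",sc,S),("side",si,T)):
    P=np.array([onz(nm,*c(*q),.1)[:2] for q in L]); print(nm,P.round(4).tolist(),P.mean(0))
# spare objects
print("dropper top",onz("scene",*sc(42,230),.085),"base",onz("scene",*sc(52,322),0))
print("beaker base",onz("scene",*sc(605,290),0.003),onz("side",*si(233,503),0.003))
print("sparecap",onz("scene",*sc(212,75),0.104),onz("side",*si(487,180),0.104))
print("sparecell",onz("scene",*sc(117,115),0.06),onz("side",*si(505,160),0.06))
E
```

```text
scene [[0.3044, -0.146], [0.3581, 0.0852], [0.649, 0.0163], [0.5931, -0.2116]]
[ 0.4761 -0.064 ] yaw -0.23054288632332817 scale 0.9883357431044659
side [[0.3051, -0.1418], [0.3612, 0.0869], [0.6452, 0.0174], [0.5931, -0.2142]]
[ 0.4761 -0.0629] yaw -0.23836135282731621 scale 0.9832744927312167
scene [[0.4065, -0.1096], [0.4295, 0.0034], [0.5522, -0.0229], [0.5272, -0.132]] [ 0.4788667  -0.06528313]
side [[0.4052, -0.1036], [0.4304, 0.006], [0.5501, -0.0286], [0.523, -0.1346]] [ 0.47717589 -0.06516812]
dropper top [ 0.47402006 -0.23179395  0.085     ] base [ 0.48414221 -0.23617717  0.        ]
beaker base [0.44866607 0.13625444 0.003     ] [0.44928564 0.1344141  0.003     ]
sparecap [ 0.3517691  -0.13241612  0.104     ] [ 0.34728896 -0.13079198  0.104     ]
sparecell [ 0.34916162 -0.20183783  0.06      ] [ 0.34786584 -0.19968465  0.06      ]
```

```bash
cat >> h.py <<'E'
PC=np.array([.476,-.0633]);YAW=-.234
ex=np.array([np.cos(YAW),np.sin(YAW),0]);ey=np.array([-np.sin(YAW),np.cos(YAW),0])
RT=np.stack([ex,[0,0,-1],ey],1) # tool x rear, y down, z left
def plan(tip_local,frac=1.0,Rt=RT):
    """tip_local: photometer coords (m) of the closed fingertip; prints shift/turn units from present pose"""
    from bench import r
    o=r.get_obs(); Rn=R.from_rotvec(o["orientation"]).as_matrix()
    t=np.array([*PC,0])+ex*tip_local[0]+ey*tip_local[1]+np.array([0,0,tip_local[2]])
    tcp=t-Rt[:,1]*.173
    s=Rn.T@(tcp-o["tcp_pos"])/.3; w=R.from_matrix(Rn.T@Rt).as_rotvec()/(np.pi/2)
    print("clock",o["clock"],"shift",(s*frac).round(4).tolist(),"turn",(w*frac).round(4).tolist(),"F",np.round(o["contact_force"],2),"tipnow",tipnow(o).round(4))
def tipnow(o):
    Rn=R.from_rotvec(o["orientation"]).as_matrix(); t=np.array(o["tcp_pos"])+Rn[:,1]*.173-np.array([*PC,0])
    return np.array([t@ex,t@ey,t[2]])
E
python3 -c "
from h import *
plan((-.037,0,.15))"
```

```text
clock 0.15 shift [-1.624, 0.272, 1.3393] turn [-0.0004, -0.6519, -0.0008] F [ 0.21 -0.25 -0.58] tipnow [-0.1269 -0.625   0.2309]
```

Emit:
{"method": "step_arm", "body": {
  "xyz": [
    [-0.97,0.05,0.8],
    [-0.97,0.05,0.8],
    [-0.97,0.05,0.8],
    [-0.97,0.05,0.8],
    [-0.97,0.05,0.8],
    [-0.97,0.05,0.8],
    [-0.97,0.05,0.8],
    [-0.97,0.05,0.8]
  ],
  "rotation": [
    [0,-0.4,0],
    [0,-0.4,0],
    [0,-0.4,0],
    [0,-0.4,0],
    [0,-0.4,0],
    [0,-0.4,0],
    [0,-0.4,0],
    [0,-0.4,0]
  ],
  "grip": 1
}}

```text
clock: 1.15
tcp_pos: [0.3464, -0.2915, 0.3894]
orientation: [-1.513, 0.493, -0.492]
contact_force: [0.1, -0.1, 0.2]
grip_width: -0.0
```

```bash
python3 -c "
from h import *
plan((-.037,0,.15))"
```

```text
clock 1.15 shift [-0.2116, 0.2217, 0.8217] turn [-0.0003, -0.2515, -0.0006] F [ 0.14 -0.14  0.18] tipnow [-0.0734 -0.2519  0.2164]
```

Emit:
{"method": "step_arm", "body": {
  "xyz": [
    [-0.21,0.22,0.82],
    [-0.21,0.22,0.82],
    [-0.21,0.22,0.82],
    [-0.21,0.22,0.82],
    [-0.21,0.22,0.82],
    [-0.21,0.22,0.82],
    [-0.21,0.22,0.82],
    [-0.21,0.22,0.82]
  ],
  "rotation": [
    [0,-0.25,0],
    [0,-0.25,0],
    [0,-0.25,0],
    [0,-0.25,0],
    [0,-0.25,0],
    [0,-0.25,0],
    [0,-0.25,0],
    [0,-0.25,0]
  ]
}}

```text
clock: 2.15
tcp_pos: [0.4399, -0.0572, 0.3238]
orientation: [-1.562, 0.189, -0.188]
contact_force: [-0.4, 0.2, -0.1]
grip_width: -0.0001
```

```bash
python3 - <<'E'
from h import *
plan((-.037,0,.105))
from bench import r
import cv2
for n in ["side","wrist","scene"]:
    a=r.grab_frame(n)["pixels"][:,:,::-1]
    if n!="wrist": 
        a=a[120:270,190:340]; a=cv2.resize(a,None,fx=4,fy=4,interpolation=2)
    cv2.imwrite(f"pics/{n}1.png",a)
E
```

```text
clock 2.15 shift [-0.0014, 0.1525, 0.0081] turn [-0.0, -0.0037, -0.0003] F [-0.42  0.2  -0.08] tipnow [-0.0367 -0.0024  0.1508]
```

View pics/side1.png

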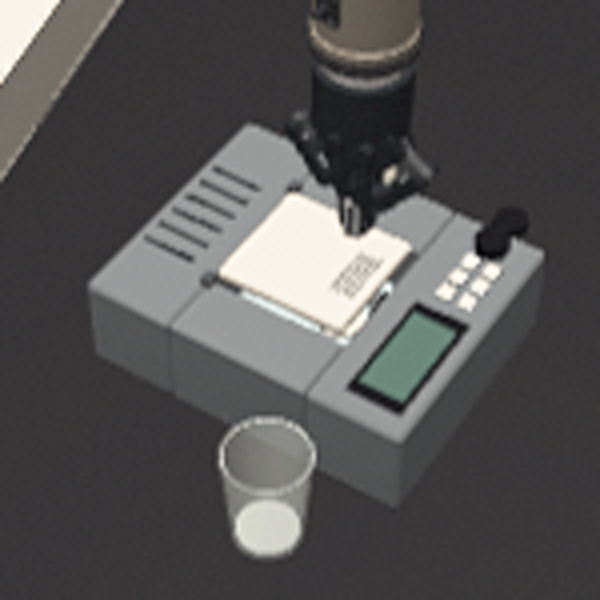

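View pics/wrist1.png

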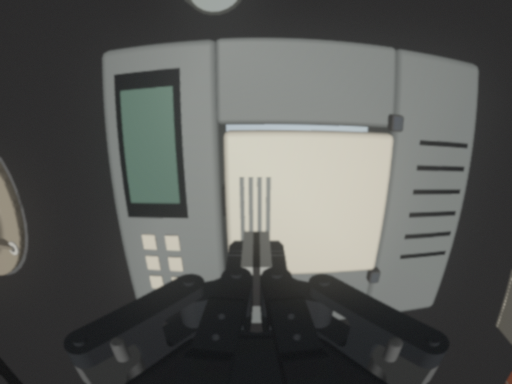

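Emit:
{"method": "step_arm", "body": {
  "xyz": [
    [0,0.1,0.008],
    [0,0.15,0.008],
    [0,0.155,0.008],
    [0,0.16,0.008]
  ],
  "rotation": [
    [0,0,0],
    [0,0,0],
    [0,0,0],
    [0,0,0]
  ]
}}

```text
clock: 2.8
tcp_pos: [0.4408, -0.0539, 0.2761]
orientation: [-1.562, 0.187, -0.187]
contact_force: [-0.6, -0.3, -0.4]
grip_width: 0.0001
```

```bash
python3 -c "
from h import *
plan((-.037,0,.095))"
```

```text
clock 2.8 shift [-0.002, 0.0271, -0.0033] turn [-0.0003, -0.0025, 0.0001] F [-0.62 -0.32 -0.35] tipnow [-0.0364  0.0011  0.1031]
```

Emit:
{"method": "step_arm", "body": {
  "xyz": [
    [0,0.01,0],
    [0,0.015,0],
    [0,0.02,0]
  ],
  "rotation": [
    [0,0,0],
    [0,0,0],
    [0,0,0]
  ]
}}

```text
clock: 3.18
tcp_pos: [0.4411, -0.0539, 0.2705]
orientation: [-1.562, 0.186, -0.188]
contact_force: [-0.7, 0.4, 4.4]
grip_width: -0.0
```

Emit:
{"method": "step_arm", "body": {
  "xyz": [
    [0,0.004,0],
    [0,0.007,0]
  ],
  "rotation": [
    [0,0,0],
    [0,0,0]
  ]
}}

```text
clock: 3.42
tcp_pos: [0.4411, -0.0539, 0.2686]
orientation: [-1.562, 0.186, -0.188]
contact_force: [-2.1, 0.4, 9.0]
grip_width: 0.0003
```

Emit:
{"method": "step_arm", "body": {
  "xyz": [
    [0,0.004,0],
    [0,0.004,0]
  ],
  "rotation": [
    [0,0,0],
    [0,0,0]
  ]
}}

```text
clock: 3.68
tcp_pos: [0.4411, -0.0538, 0.2679]
orientation: [-1.563, 0.186, -0.188]
contact_force: [-3.8, 0.1, 12.5]
grip_width: 0.0001
```

Emit:
{"method": "step_arm", "body": {
  "xyz": [
    [-0.1,-0.2,0],
    [-0.2,-0.4,0],
    [-0.2,-0.45,0],
    [-0.2,-0.45,0],
    [-0.2,-0.45,0]
  ],
  "rotation": [
    [0,0,0],
    [0,0,0],
    [0,0,0],
    [0,0,0],
    [0,0,0]
  ]
}}

```text
clock: 4.3
tcp_pos: [0.3825, -0.0398, 0.402]
orientation: [-1.563, 0.187, -0.187]
contact_force: [-0.4, -0.4, -0.3]
grip_width: 0.0001
```

Emit:
{"method": "step_arm", "body": {
  "xyz": [
    [0,0,0],
    [0,0,0],
    [0,0,0],
    [0,0,0],
    [0,0,0],
    [0,0,0],
    [0,0,0],
    [0,0,0],
    [0,0,0],
    [0,0,0],
    [0,0,0],
    [0,0,0],
    [0,0,0],
    [0,0,0],
    [0,0,0],
    [0,0,0]
  ],
  "rotation": [
    [0,0,0],
    [0,0,0],
    [0,0,0],
    [0,0,0],
    [0,0,0],
    [0,0,0],
    [0,0,0],
    [0,0,0],
    [0,0,0],
    [0,0,0],
    [0,0,0],
    [0,0,0],
    [0,0,0],
    [0,0,0],
    [0,0,0],
    [0,0,0]
  ]
}}

```text
clock: 6.3
tcp_pos: [0.3825, -0.0398, 0.402]
orientation: [-1.563, 0.187, -0.187]
contact_force: [0.3, 0.2, 1.2]
grip_width: -0.0001
```

```bash
python3 - <<'E'
from h import *
plan((-.023,0,.09))
from bench import r
import cv2
for n in ["side","wrist","scene"]:
    a=r.grab_frame(n)["pixels"][:,:,::-1]
    if n=="side": 
        a=a[120:270,190:340]; a=cv2.resize(a,None,fx=4,fy=4,interpolation=2)
    if n=="scene": 
        a=a[110:260,180:330]; a=cv2.resize(a,None,fx=4,fy=4,interpolation=2)
    cv2.imwrite(f"pics/{n}2.png",a)
E
```

```text
clock 6.3 shift [0.2447, 0.4634, -0.0029] turn [0.0002, -0.0027, 0.0002] F [0.33 0.24 1.18] tipnow [-0.0964  0.0012  0.229 ]
```

View pics/side2.png

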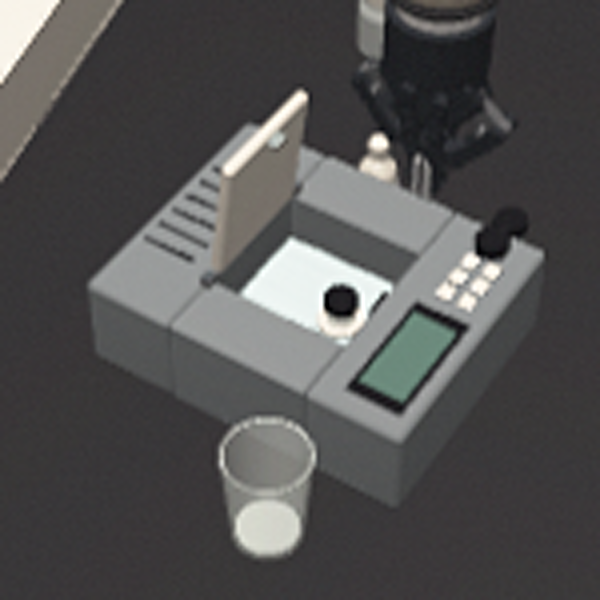

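View pics/wrist2.png

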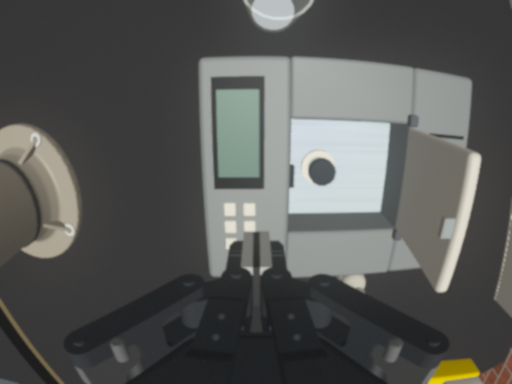

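View pics/scene2.png

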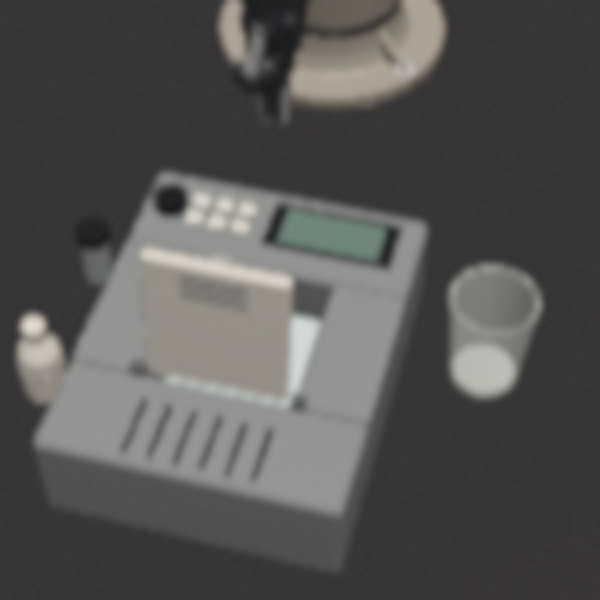

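```bash
python3 - <<'E'
from h import *
import cv2
print(onz("side",190+341.5/4-.4,120+297/4-.4,.071), np.array([*PC,0])+ex*-.023)
o=dict(pos=None)
# wrist cap centre check
im=cv2.imread("pics/wrist2.png"); m=(im.max(2)<70).astype(np.uint8)
n,l,s,c=cv2.connectedComponentsWithStats(m[150:190,300:345]); print(s.tolist(),c.tolist())
E
python3 - <<'E'
import sys; sys.path.insert(0,'.')
from h import *
from bench import r
o=r.get_obs(); M=np.array([[1,.0001,.0001,-.0009],[0,-.3163,.9486,.0315],[.0001,-.9486,-.3163,.0809],[0,0,0,1]])
print(o["tcp_pos"])
Rn=R.from_rotvec(o["orientation"]).as_matrix()
u,v=321.5,172; d=np.array([u-255.99,v-187.52]); rr=np.hypot(*d); th=rr/297.3186
dc=np.array([*(d/rr*np.sin(th)),np.cos(th)]); dw=Rn@M[:3,:3]@dc; p=Rn@M[:3,3]+o["tcp_pos"]
print(p+dw*(.071-p[2])/dw[2])
E
```

```text
[ 0.45345249 -0.05779985  0.071     ] [ 0.45362683 -0.05796698  0.        ]
[[0, 0, 45, 40, 1800]] [[22.0, 19.5]]
[ 0.38247721 -0.03975701  0.40199032]
[ 0.44889718 -0.05761595  0.071     ]
```

Emit:
{"method": "step_arm", "body": {
  "xyz": [
    [0.15,0,0],
    [0.24,0.1,0],
    [0.24,0.3,0],
    [0.24,0.44,0],
    [0.24,0.46,0],
    [0.24,0.47,0],
    [0.24,0.48,0]
  ],
  "rotation": [
    [0,0,0],
    [0,0,0],
    [0,0,0],
    [0,0,0],
    [0,0,0],
    [0,0,0],
    [0,0,0]
  ]
}}

```text
clock: 7.32
tcp_pos: [0.4533, -0.0568, 0.2595]
orientation: [-1.563, 0.184, -0.19]
contact_force: [1.0, 0.1, -0.2]
grip_width: 0.0
```

```bash
python3 -c "
from h import *
plan((-.023,0,.06))"
```

```text
clock 7.325 shift [0.0015, 0.0884, -0.0035] turn [0.0001, -0.0028, 0.0023] F [ 1.    0.1  -0.16] tipnow [-0.0229  0.001   0.0865]
```

Emit:
{"method": "step_arm", "body": {
  "xyz": [
    [0,0.02,0],
    [0,0.035,0],
    [0,0.045,0],
    [0,0.052,0],
    [0,0.059,0],
    [0,0.066,0],
    [0,0.073,0],
    [0,0.08,0]
  ],
  "rotation": [
    [0,0,0],
    [0,0,0],
    [0,0,0],
    [0,0,0],
    [0,0,0],
    [0,0,0],
    [0,0,0],
    [0,0,0]
  ]
}}

```text
clock: 8.32
tcp_pos: [0.4534, -0.0568, 0.2355]
orientation: [-1.563, 0.184, -0.19]
contact_force: [-0.7, 0.3, 3.1]
grip_width: -0.0
```

Emit:
{"method": "step_arm", "body": {
  "xyz": [
    [0,0.005,0],
    [0,0.01,0],
    [0,0.01,0]
  ],
  "rotation": [
    [0,0,0],
    [0,0,0],
    [0,0,0]
  ]
}}

```text
clock: 8.7
tcp_pos: [0.4535, -0.0567, 0.2333]
orientation: [-1.564, 0.184, -0.19]
contact_force: [-5.8, 1.3, 16.9]
grip_width: 0.0003
```

Emit:
{"method": "step_arm", "body": {
  "xyz": [
    [0,0,0],
    [0,-0.2,0],
    [0,-0.4,0],
    [0,-0.6,0],
    [0,-0.68,0],
    [0,-0.68,0],
    [0,-0.68,0]
  ],
  "rotation": [
    [0,0,0],
    [0,0,0],
    [0,0,0],
    [0,0,0],
    [0,0,0],
    [0,0,0],
    [0,0,0]
  ]
}}

```text
clock: 9.57
tcp_pos: [0.4524, -0.0565, 0.4361]
orientation: [-1.564, 0.186, -0.189]
contact_force: [-0.6, -0.2, -0.4]
grip_width: -0.0
```

```bash
python3 - <<'E'
from h import *
plan((.11,0,.26)); plan((.11,0,.203))
from bench import r
import cv2
for n in ["side","wrist"]:
    a=r.grab_frame(n)["pixels"][:,:,::-1]
    if n=="side": 
        a=a[120:270,190:340]; a=cv2.resize(a,None,fx=4,fy=4,interpolation=2)
    cv2.imwrite(f"pics/{n}3.png",a)
E
```

```text
clock 9.575 shift [0.4485, 0.0113, -0.0017] turn [0.0008, -0.0029, 0.0013] F [-0.64 -0.21 -0.42] tipnow [-0.0242  0.0009  0.2631]
clock 9.575 shift [0.4481, 0.2013, -0.0015] turn [0.0008, -0.0029, 0.0013] F [-0.64 -0.21 -0.42] tipnow [-0.0242  0.0009  0.2631]
```

View pics/side3.png

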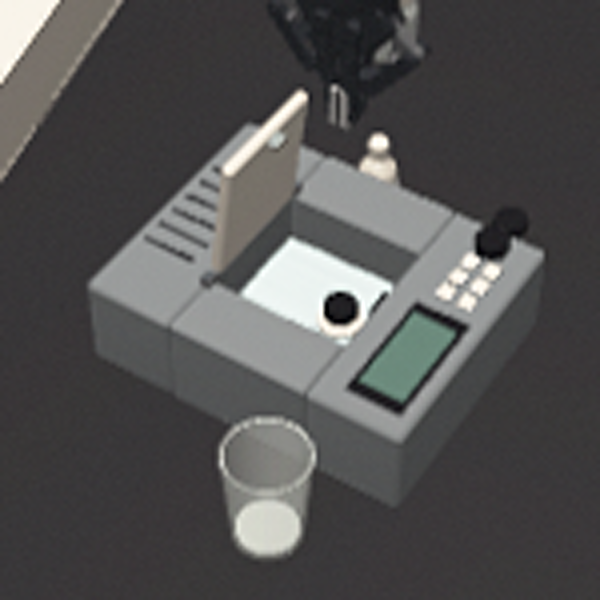

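View pics/wrist3.png

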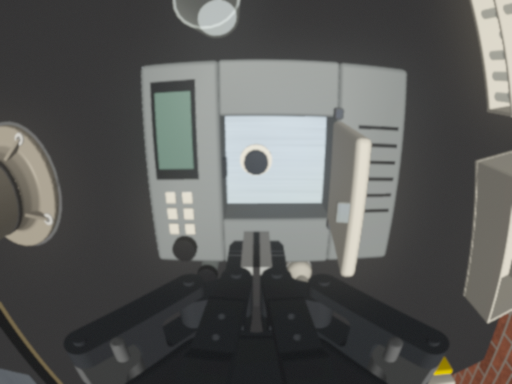

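Emit:
{"method": "step_arm", "body": {
  "xyz": [
    [0.2,0,0],
    [0.4,0,0],
    [0.45,0.02,0],
    [0.45,0.12,0],
    [0.45,0.2,0],
    [0.45,0.2,0],
    [0.45,0.2,0]
  ],
  "rotation": [
    [0,0,0],
    [0,0,0],
    [0,0,0],
    [0,0,0],
    [0,0,0],
    [0,0,0],
    [0,0,0]
  ]
}}

```text
clock: 10.55
tcp_pos: [0.5836, -0.0881, 0.3763]
orientation: [-1.564, 0.186, -0.188]
contact_force: [-0.8, -0.2, -0.2]
grip_width: 0.0001
```

```bash
cat > path.py <<'E'
from h import *
from bench import r
import sys
w=float(sys.argv[1])
o=r.get_obs(); t0=tipnow(o); print("clock",o["clock"],t0.round(4),np.round(o["contact_force"],2))
for th in np.linspace(float(sys.argv[2]),float(sys.argv[3]),int(sys.argv[4])):
    s=.106
    P=np.array([.065-s*np.cos(th)+.006*np.sin(th)+w,.094+s*np.sin(th)+.006*np.cos(th)])
    print(round(th,3),((P[0]-t0[0])/.3).round(3),(-(P[1]-t0[2])/.3).round(3))
E
python3 path.py .012 1.45 0.5 16
python3 - <<'E'
from h import *
X=np.array([*PC,0])+ex*-.023
import cv2
for n,f in(("2",0),("3",0)):
    im=cv2.imread(f"pics/side{n}.png"); m=(im.max(2)<45).astype(np.uint8)[260:345,310:375]
    k,l,s,c=cv2.connectedComponentsWithStats(m); i=1+s[1:,4].argmax(); print(s[i],c[i]+[310,260])
for z in(.06,.066,.072): print(z,(np.array(proj("side",X+[0,0,z]))-[190,120])*4+1.5)
from bench import r
import cv2
a=r.grab_frame("side")["pixels"][:,:,::-1][100:250,190:340]
cv2.imwrite("pics/side4.png",cv2.resize(a,None,fx=4,fy=4,interpolation=2))
a=r.grab_frame("scene")["pixels"][:,:,::-1][110:260,180:330]
cv2.imwrite("pics/scene4.png",cv2.resize(a,None,fx=4,fy=4,interpolation=2))
E
```

```text
clock 10.55 [0.1106 0.0006 0.2033] [-0.8  -0.23 -0.19]
1.45 -0.135 0.011
1.387 -0.157 0.013
1.323 -0.179 0.017
1.26 -0.201 0.022
1.197 -0.222 0.028
1.133 -0.244 0.036
1.07 -0.264 0.045
1.007 -0.284 0.055
0.943 -0.303 0.067
0.88 -0.322 0.079
0.817 -0.339 0.093
0.753 -0.356 0.108
0.69 -0.372 0.124
0.627 -0.386 0.141
0.563 -0.4 0.159
0.5 -0.412 0.177
[ 15  27  31  29 729] [340.12757202 301.42249657]
[ 15  33  31  30 739] [339.95805142 308.25981055]
0.06 [340.97968334 305.74474721]
0.066 [341.13389647 300.82767034]
0.072 [341.28901723 295.88165356]
```

View pics/side4.png

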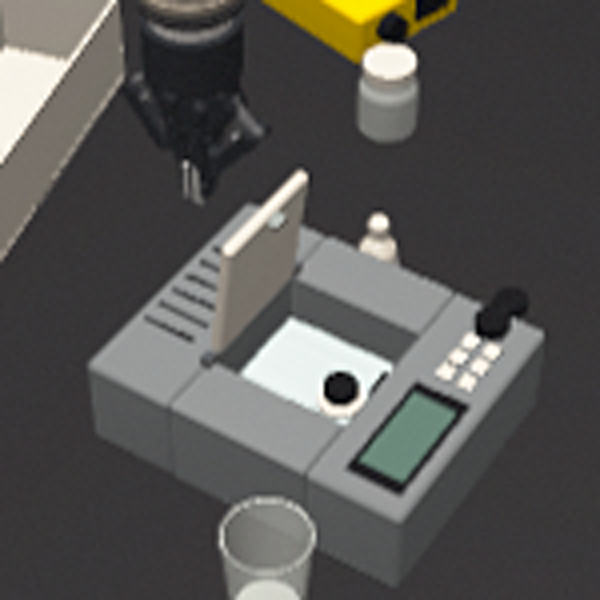

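View pics/scene4.png

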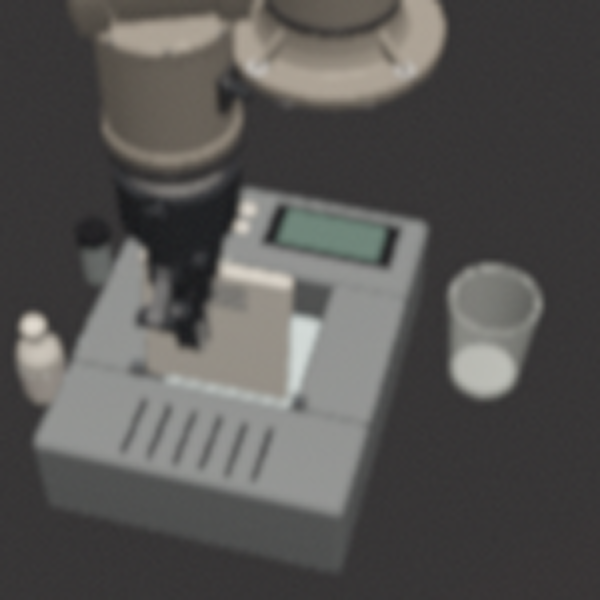

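Emit:
{"method": "step_arm", "body": {
  "xyz": [
    [-0.06,0.01,0],
    [-0.11,0.01,0],
    [-0.135,0.01,0],
    [-0.157,0.013,0],
    [-0.18,0.017,0],
    [-0.2,0.022,0],
    [-0.222,0.028,0]
  ],
  "rotation": [
    [0,0,0],
    [0,0,0],
    [0,0,0],
    [0,0,0],
    [0,0,0],
    [0,0,0],
    [0,0,0]
  ]
}}

```text
clock: 11.52
tcp_pos: [0.519, -0.0724, 0.3685]
orientation: [-1.564, 0.185, -0.19]
contact_force: [2.2, -0.1, 2.9]
grip_width: -0.0003
```

```bash

python3 path.py .012 1.197 0.0 20
python3 - <<'E'
from bench import r
import cv2
a=r.grab_frame("side")["pixels"][:,:,::-1][100:250,190:340]
cv2.imwrite("pics/side5.png",cv2.resize(a,None,fx=4,fy=4,interpolation=2))
E
```

```text
clock 11.525 [0.0445 0.001  0.1955] [ 2.23 -0.05  2.95]
1.197 -0.002 0.002
1.134 -0.023 0.01
1.071 -0.044 0.019
1.008 -0.063 0.029
0.945 -0.082 0.04
0.882 -0.101 0.053
0.819 -0.118 0.067
0.756 -0.135 0.081
0.693 -0.151 0.097
0.63 -0.165 0.114
0.567 -0.179 0.132
0.504 -0.191 0.15
0.441 -0.203 0.17
0.378 -0.213 0.189
0.315 -0.221 0.21
0.252 -0.229 0.231
0.189 -0.235 0.252
0.126 -0.24 0.274
0.063 -0.243 0.296
0.0 -0.245 0.318
```

View pics/side5.png

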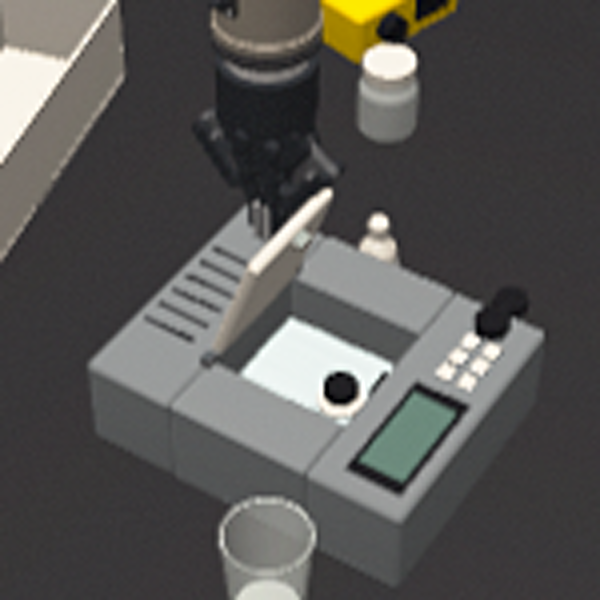

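Emit:
{"method": "step_arm", "body": {
  "xyz": [
    [-0.023,0.01,0],
    [-0.044,0.019,0],
    [-0.063,0.029,0],
    [-0.082,0.04,0],
    [-0.1,0.053,0],
    [-0.118,0.067,0],
    [-0.135,0.081,0],
    [-0.15,0.097,0],
    [-0.165,0.114,0],
    [-0.179,0.132,0],
    [-0.191,0.15,0]
  ],
  "rotation": [
    [0,0,0],
    [0,0,0],
    [0,0,0],
    [0,0,0],
    [0,0,0],
    [0,0,0],
    [0,0,0],
    [0,0,0],
    [0,0,0],
    [0,0,0],
    [0,0,0]
  ]
}}

```text
clock: 12.95
tcp_pos: [0.4619, -0.0586, 0.3224]
orientation: [-1.564, 0.187, -0.187]
contact_force: [-1.0, 0.1, 4.4]
grip_width: -0.0001
```

```bash

python3 path.py .012 0.504 -0.06 10
python3 - <<'E'
from bench import r
import cv2
a=r.grab_frame("side")["pixels"][:,:,::-1][100:250,190:340]
cv2.imwrite("pics/side6.png",cv2.resize(a,None,fx=4,fy=4,interpolation=2))
E
```

```text
clock 12.95 [-0.0147  0.0011  0.1494] [-0.96  0.09  4.39]
0.504 0.006 -0.003
0.441 -0.005 0.016
0.379 -0.015 0.036
0.316 -0.024 0.056
0.253 -0.031 0.077
0.191 -0.037 0.098
0.128 -0.042 0.12
0.065 -0.045 0.142
0.003 -0.047 0.164
-0.06 -0.048 0.186
```

View pics/side6.png

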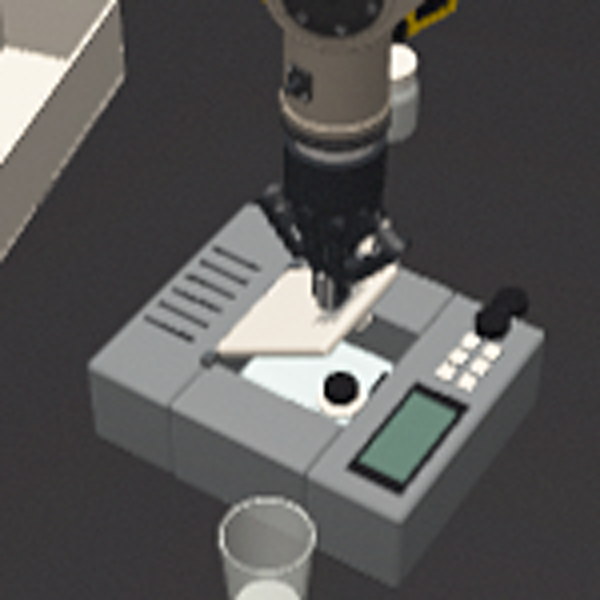

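Emit:
{"method": "step_arm", "body": {
  "xyz": [
    [-0.012,0.016,0],
    [-0.025,0.036,0],
    [-0.037,0.056,0],
    [-0.047,0.077,0],
    [-0.056,0.098,0],
    [-0.063,0.12,0],
    [-0.069,0.142,0],
    [-0.074,0.16,0]
  ],
  "rotation": [
    [0,0,0],
    [0,0,0],
    [0,0,0],
    [0,0,0],
    [0,0,0],
    [0,0,0],
    [0,0,0],
    [0,0,0]
  ]
}}

```text
clock: 14.0
tcp_pos: [0.4394, -0.0533, 0.2732]
orientation: [-1.564, 0.188, -0.186]
contact_force: [4.0, -1.2, 3.7]
grip_width: 0.0001
```

```bash
python3 -c "
from h import *
plan((-.037,0,.0945))"
```

```text
clock 14.0 shift [0.003, 0.0191, -0.0041] turn [0.0009, -0.0024, -0.0008] F [ 3.98 -1.15  3.67] tipnow [-0.0381  0.001   0.1002]
```

Emit:
{"method": "step_arm", "body": {
  "xyz": [
    [0,0.006,0],
    [0,0.012,0],
    [0,0.018,0],
    [0,0.022,0],
    [0,0.024,0],
    [0,0.024,0]
  ],
  "rotation": [
    [0,0,0],
    [0,0,0],
    [0,0,0],
    [0,0,0],
    [0,0,0],
    [0,0,0]
  ]
}}

```text
clock: 14.75
tcp_pos: [0.4392, -0.053, 0.2671]
orientation: [-1.565, 0.188, -0.185]
contact_force: [-4.9, -0.3, 22.6]
grip_width: -0.0001
```

At the stop. Release straight up.

Emit:
{"method": "step_arm", "body": {
  "xyz": [
    [0,-0.03,0],
    [0,-0.15,0],
    [0,-0.35,0],
    [0,-0.5,0],
    [-0.2,-0.5,0],
    [-0.2,-0.5,0],
    [-0.2,-0.5,0],
    [-0.2,-0.5,0],
    [-0.2,-0.5,0],
    [-0.2,-0.5,0],
    [-0.2,-0.5,0],
    [-0.2,-0.5,0],
    [-0.2,-0.5,0],
    [-0.2,-0.5,0]
  ],
  "rotation": [
    [0,0,0],
    [0,0,0],
    [0,0,0],
    [0,0,0],
    [0,0,0],
    [0,0,0],
    [0,0,0],
    [0,0,0],
    [0,0,0],
    [0,0,0],
    [0,0,0],
    [0,0,0],
    [0,0,0],
    [0,0,0]
  ]
}}

```text
clock: 16.5
tcp_pos: [0.3812, -0.0386, 0.4172]
orientation: [-1.565, 0.188, -0.185]
contact_force: [0.2, 0.4, 0.1]
grip_width: 0.0001
```

```bash

python3 - <<'E'
from bench import r
import cv2
a=r.grab_frame("side")["pixels"][:,:,::-1][100:250,190:340]
cv2.imwrite("pics/side7.png",cv2.resize(a,None,fx=4,fy=4,interpolation=2))
a=r.grab_frame("scene")["pixels"][:,:,::-1][110:260,180:330]
cv2.imwrite("pics/scene7.png",cv2.resize(a,None,fx=4,fy=4,interpolation=2))
print(r.get_obs()["clock"],r.get_obs()["contact_force"])
E
```

```text
16.6 [-0.12848091 -0.27478418  0.27793919]
```

View pics/side7.png

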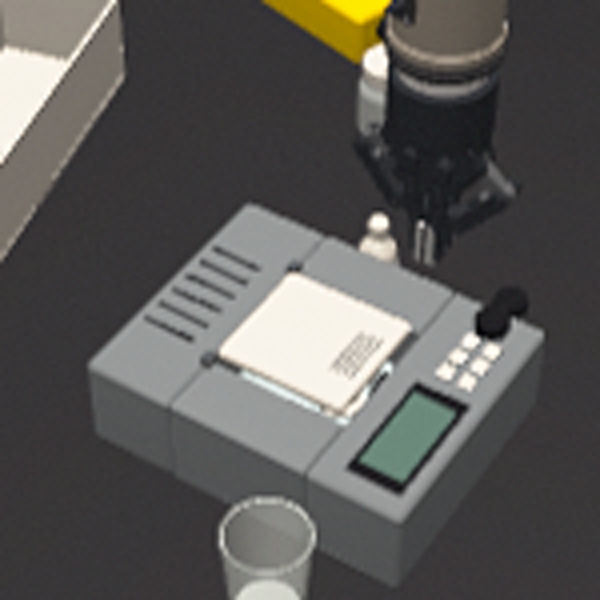

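View pics/scene7.png

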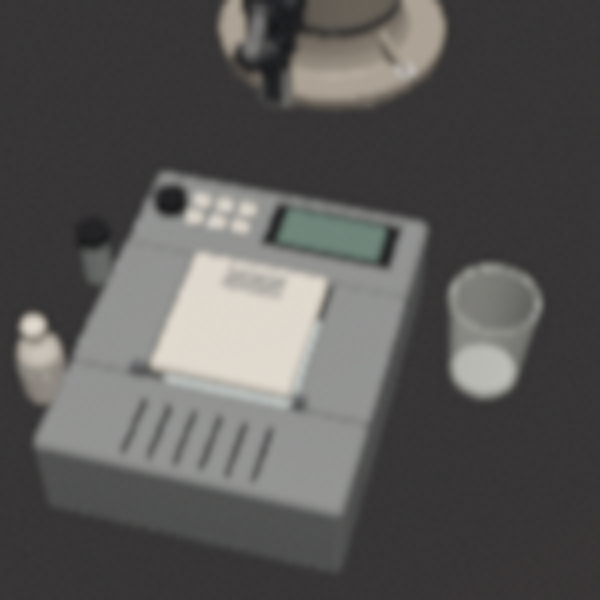

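```bash
python3 -c "
from bench import r
print(r.hand_in())"
```

```text
the job is handed in; nothing more can be done
None
```

The cover popped open, the cell is pushed home and the cover is latched shut again. I handed the job in at about 16.6 s of the 54 s allowed; no verdict was reported.

- **Opening:** I pressed the ribbed place to its stop, which read about 12 N. About 2.6 s later the pictures showed the cover fully open with the cell still standing proud.
- **Cell:** I pushed the cap down until the force rose to about 17 N with the fingertip at 60 mm above the bench, the stated home height. The side view showed the cap about 8 mm lower than before.
- **Closing:** I pushed the cover from behind, over and down to its stop, which read about 23 N, then let go.
- **Last checks:** About 1.8 s after release both fixed cameras showed the cover shut and level, as at the start. The arm was clear with the force near zero. The spare cap, spare cell, beaker and dropper looked unmoved; I did not recheck the other three loose things, but the arm stayed well away from them.
- **Disagreement:** The wrist camera placed the cell about 5 mm from where the side camera did. I used the position worked out from the photometer's pose, which agreed with the side view, and the push worked.

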